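# Snap the clip cover onto a tester's counter unit and keep it pressed

### The job

The abrasion tester's counter unit has been serviced: pick up its blue clip cover, set it on the open unit and press it down until both yellow catches have snapped over it, then keep pressing steadily so that the black gasket beds in. Finish while still holding the cover pressed down, well beyond where the catches alone hold it and with the gasket squeezed at least about halfway; do not let go. Leave the steel weight, the aluminium ring and the screwdriver where they are.

Things in the scene. Friction and masses are not known exactly. Their poses are not given: they have to be found in the camera images.
- unit: White counter unit, fixed to the bench: open-topped box 104 (x) by 84 (y) by 40 mm high, blue panels on its long sides, green circuit board inside, a yellow catch at each x end, dark foot plate 150 by 60 by 6 mm. Origin: centre of its underside, on the bench; z up, x along its length. Its well opens upwards, 88 (x) by 56 (y) mm, floor 16 mm above the bench.
- unit_hook_a (a point): Innermost tip of the hook on the unit's +x catch: 44 mm from the unit's centre, 50.5 mm above the bench; the -x catch is its mirror image. A catch is 24 mm wide (y), 63 mm high, outer face 61 mm from the centre. The hook's flat underside is 49.2 mm above the bench; from the tip a ramp leads up and outwards to 54 mm from the centre at 62.5 mm height.
- cover: Loose clip cover, 90 g: blue plate 100 (x) by 76 (y) by 5 mm, grey plug under it (82 by 48 mm, 12 mm deep; lowest 3 mm 76 by 42), white grip rib on top. Origin: centre of the plug's underside, z up; plate top at 17 mm, rib top at 47 mm above it. The same turned half round. It goes on with its x along the unit's x, plug in the well (play 3 mm in x, 4 in y), between the catches.
- cover_rib (a point): Middle of the cover's white grip rib, 32 mm above the cover's origin. The rib is 50 mm long (cover's x), 16 mm thick (y) and 30 mm high; it rises from the plate's top.
- catch_a (a joint): Outward travel (m) of the yellow catch at the unit's +x end: 0 = in (rest), about 0.006 as the cover's plate passes, 0.012 at most. Sprung inwards, 2 N at 0 plus 0.5 N per mm. The plate meets the ramps with the cover's origin 46 mm above the unit's; the push rises to 10 to 14 N, drops to a few N below 38.5 mm, and the hooks jump back over the plate at 32 mm.
- catch_b (a joint): The same for the catch at the unit's -x end.
- gasket (a joint): How far (m) the black gasket on the unit's rim (top 45 mm above the bench when free) is squeezed: 0 = free, 0.001 under the snapped cover left alone, 0.005 = fully, plate down on the rim and the cover's origin 28 mm above the unit's. Pushes back with 1.8 N plus 1.8 N per mm (10.8 N fully squeezed).
- weight: Bystander: steel knobbed weight, 32 mm across, 46 mm high, upright. Origin: centre of its underside.
- ring: Bystander: aluminium clamp ring lying flat, 90 mm outside, 72 mm inside, 14 mm high. Origin: centre of its underside.
- driver: Bystander: screwdriver lying on the bench, its length along its x. Origin: under its middle.
Mind the look-alikes: they are no part of the job. There is more than one size of the cover; the one meant has the size given above.

How it is judged:
By the outcome, as a careful person would: the job done as asked, in the order asked, and still so for the second after the job is handed in, while the arm keeps its last pose, push and grip.
It also fails if it takes over 45 s, if anything falls off the work surface, if the arm or the gripper's body presses on something with over 40 N, if the wrist force passes 120 N, or if a joint passes its speed limit or range.

### The arm

A 6-joint arm with a two-finger parallel gripper is mounted at the origin on the work surface. World frame = base frame: x ahead of the robot, y to its left, z up, the work surface at z = 0. Lengths are in m, angles in rad, forces in N, time in s.
With the tool pointing down it reaches from about 0.35 to 0.975 m from the base axis. Payload 4.9 kg.
Tool frame: the origin (TCP) lies at the very end of the fingers, on their centre line; the grasp point (between the pads) lies 19 mm behind it (ctrl.pinch_z is the distance from the TCP to the grasp point, in m); z points along the fingers, y is the direction in which the jaws open and shut (so a half turn about z gives the same grasp; the last joint's range is limited). The gripper opens to 85 mm and grips with 20 to 120 N. Pads are 22 mm wide; open, the fingers measure 114 mm over their backs; the gripper's body (76 mm by 85 mm) begins 54 mm behind the grasp point. The pads swing forward as they close: fully open they stand 13 mm farther back than shut.
Start: joints at [-1.442, 0.053, 1.613, -0, 1.476, -0.119], TCP at [0.153, -0.606, 0.231] pointing down, gripper open.
Joint ranges: [-3.01, 3.01], [-1.01, 2.22], [0.06, 2.58], [-1.02, 4.17], [0.09, 2.62], [-3.14, 3.14]. Speed limits (rad/s): [2.57, 2.57, 3.14, 3.14, 3.14, 3.14].

### API

Orientations are given as a rotation vector (axis times angle).
In Python, from station import ctrl gives the robot as it stands.
- The arm moves only by the tool carry_out, never from a script. Its argument "series" is a list of rows, each a list of 7 numbers: the shift along the world's x, y, z each as a share of 0.025 m, from -1 to 1, then the turn, a rotation vector about the world's x, y, z each as a share of 0.1 rad, from -1 to 1, then the opening, from 0 (shut) to 1 (fully open). A call has 1 to 12 rows; each row shifts and turns the commanded pose from where the row before left it; what a row does not reach is not made up. A row lasts 1/10 s, in which the tool goes at most 50 mm and 8.59 degrees, less where a joint would pass 70% of its speed; a pose out of reach is approached as far as the arm can. A call with a number of a shift or a turn outside -1 to 1 is refused whole. A call with a gripper value outside its range is refused whole. The fingers move at their own pace and stop on an object; "grip_force" is the grip in N (left out, the last holds). Time passes only in rows, so rows that do not move let the fingers close. It gives the time, the measured TCP pose, the force and the opening at its end, in the units of the state.
- ctrl.get_obs(): the state, without advancing time (a new reading comes with each control period).
- ctrl.get_image(name): name is "scene" or "top"; returns a dict with "frame" (480x640x3 uint8, blue, green, red), "fx", "fy", "cx", "cy" (pixels), "k1" (the pictures are not rectified: a ray, as slopes to the right and down, at radius r is drawn at 1 + k1 r^2 times it, then the intrinsics apply), "R" (3x3) and "t" (3): a world point X has camera coordinates R X + t. Camera axes: x right, y down, z forward; pixel columns grow to the right and rows downward; lengths in m; the calibration is good to about 2 mm. A picture is of the moment at which its call begins. There is no depth.
- ctrl.finish_job(): hands the job in, once; it reports no verdict.
Trained networks look in a picture, given as the dict that the camera call returned (one of the last four; its "shot" number tells which), for a name from the list of things; names that differ only in an ending like _2 or _b are one class to them, and where a whole thing is asked for, a point or a joint stands for the part that bears it (a point fixed in the world has none). Each returns a list of dicts, best first, with "p" (0 to 1); they miss things now and then, are a little off and sometimes report something else, mostly with a low value. They report only what shows in the picture. A call takes as long as a camera call. They do not tell look-alikes from the thing itself.
- ctrl.trace(picture, name): "mask" (480x640 bool, what is visible of it) and "rect" ([left, top, width, height] as shares, 0 to 1, of the picture: columns of its width, rows of its height, round what is visible of it).
- ctrl.mark_of(picture, name): "position" ([column, row] as shares, 0 to 1, of the picture: columns of its width, rows of its height: a listed point, or the origin of a listed thing).
The state is a dict: "t": time; "q": joint angles; "dq": joint speeds; "effort": joint torques, N m; "tool_pos": TCP position; "tool_rot": TCP orientation; "contact_force": force on the tool from outside, world axes, zero at the start; "wrist_torque": the same for the moment, N m; "opening": finger opening in m.
Only numpy, scipy, OpenCV 4.12 (cv2) and the standard library are available. Lean on these libraries where they do the work, as an engineer would, in place of code of your own. Each camera call takes 0.05 s, during which the arm holds its last target.

## Working session

There is one attempt and no reset: what is moved stays moved. The work goes in short steps, Python scripts to look and compute and a tool call to move; the robot and the scene stay as the last step left them, time stands still between calls to the robot, and variables do not carry over. Pictures are saved under pics/ and viewed, and the job is handed in when it is done.

Besides the shell and the picture viewer there is one more tool, called after "Request:" as name(argument=value, ...), one argument or row to a line, values as JSON. carry_out: Moves the arm, as the interface text tells. Shift numbers are shares of 0.025 m and turn numbers shares of 0.1 rad, none past 1 either way. Its arguments: {"type":"object","properties":{"series":{"type":"array"},"grip_force":{"type":"number"}},"required":["series"]}

```bash
mkdir -p pics; ls; cat > h.py <<'E'
import numpy as np, cv2
from station import ctrl
def ray(im,px):
    fx,fy,cx,cy,k=im["fx"],im["fy"],im["cx"],im["cy"],im["k1"]
    d=np.array([(px[0]-cx)/fx,(px[1]-cy)/fy]); u=d.copy()
    for _ in range(30): u=d/(1+k*(u@u))
    R=np.array(im["R"]);t=np.array(im["t"])
    return -R.T@t, R.T@np.array([u[0],u[1],1.])
def atz(im,px,z):
    c,d=ray(im,px); return c+d*(z-c[2])/d[2]
def proj(im,X):
    p=np.array(im["R"])@np.array(X)+np.array(im["t"]); u=p[:2]/p[2]; u=u*(1+im["k1"]*(u@u))
    return np.array([u[0]*im["fx"]+im["cx"],u[1]*im["fy"]+im["cy"]])
def tri(a,pa,b,pb):
    c1,d1=ray(a,pa);c2,d2=ray(b,pb)
    s=np.linalg.lstsq(np.stack([d1,-d2],1),c2-c1,rcond=None)[0]
    p=c1+s[0]*d1;q=c2+s[1]*d2
    return (p+q)/2,np.linalg.norm(p-q)
E
python3 - <<'E'
from h import *
print(ctrl.pinch_z); o=ctrl.get_obs(); print({k:np.round(v,3) for k,v in o.items()})
for n in("scene","top"):
    im=ctrl.get_image(n); cv2.imwrite(f"pics/{n}0.png",im["frame"])
    print(n,im["shot"],im["fx"],im["k1"],np.round(-np.array(im["R"]).T@im["t"],3))
    for nm in("unit","unit_hook_a","cover","cover_rib","weight","ring","driver"):
        for m in ctrl.mark_of(im,nm)[:4]:
            p=np.array(m["position"])*[640,480]; print(nm,round(m["p"],2),p.round(1),atz(im,p,0).round(3))
        for m in ctrl.trace(im,nm)[:4]: print('   tr',nm,round(m["p"],2),(np.array(m["rect"])*[640,480,640,480]).round(0),m["mask"].sum())
E
```

```text
pics
0.0187
{'t': np.float64(0.0), 'q': array([-1.442,  0.053,  1.614, -0.   ,  1.476, -0.119]), 'dq': array([ 0.002, -0.   ,  0.001, -0.   ,  0.001, -0.   ]), 'effort': array([-0.0000e+00, -3.9368e+01, -3.7018e+01, -0.0000e+00,  7.0000e-03,
        0.0000e+00]), 'tool_pos': array([ 0.153, -0.605,  0.23 ]), 'tool_rot': array([-3.115, -0.388,  0.   ]), 'contact_force': array([-0.14 ,  0.208, -0.428]), 'wrist_torque': array([0.04 , 0.022, 0.027]), 'opening': np.float64(0.085)}
scene 1 451.7535883722864 -0.10103136426508334 [1.097 0.522 0.638]
unit 0.74 [427.3 308.1] [0.531 0.224 0.   ]
unit 0.59 [285.5 216. ] [ 0.539 -0.2    0.   ]
unit 0.56 [292.7 283.2] [ 0.679 -0.005  0.   ]
unit_hook_a 0.87 [269.9 207.3] [ 0.545 -0.256  0.   ]
   tr unit_hook_a 0.8 [257. 185.  63.  50.] 1904
cover 0.95 [426.1 308.4] [0.533 0.223 0.   ]
cover 0.84 [339.9 348.7] [ 0.725  0.179 -0.   ]
cover 0.25 [536.  340.1] [ 0.447  0.413 -0.   ]
   tr cover 0.95 [404. 278.  50.  47.] 1555
   tr cover 0.8 [298. 317.  81.  56.] 3588
cover_rib 0.79 [428.9 294.6] [0.498 0.204 0.   ]
cover_rib 0.62 [340.7 333.8] [0.7  
[... 847 characters left out ...]
 12.   7.] 72
cover 0.92 [240.4 170.9] [0.731 0.175 0.   ]
cover 0.88 [215.9 260.5] [0.524 0.223 0.   ]
cover 0.53 [399.7 258.6] [ 0.537 -0.194  0.   ]
   tr cover 0.88 [203. 139.  70.  68.] 2621
   tr cover 0.7 [192. 233.  48.  50.] 1611
cover_rib 0.78 [215.2 257.2] [0.531 0.225 0.   ]
cover_rib 0.74 [234.2 173.4] [0.725 0.189 0.   ]
   tr cover_rib 0.76 [193. 233.  45.  49.] 1483
   tr cover_rib 0.67 [202. 140.  69.  67.] 2544
weight 0.7 [320.  198.8] [ 0.67 -0.01  0.  ]
   tr weight 0.61 [313. 190.  16.  15.] 195
ring 0.78 [127.8 300.1] [0.43  0.418 0.   ]
   tr ring 0.92 [106. 279.  44.  40.] 615
driver 0.75 [494.2 262.2] [ 0.534 -0.409  0.   ]
   tr driver 0.56 [492. 215.   9.  89.] 599
```

```bash
python3 - <<'E'
import cv2
s=cv2.imread("pics/scene0.png");t=cv2.imread("pics/top0.png")
cv2.imwrite("pics/s2.png",cv2.resize(s[150:400,200:600],(800,500),interpolation=cv2.INTER_CUBIC))
cv2.imwrite("pics/t2.png",cv2.resize(t[120:320,180:440],(780,600),interpolation=cv2.INTER_CUBIC))
E
```

```text
(no output)
```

View pics/s2.png

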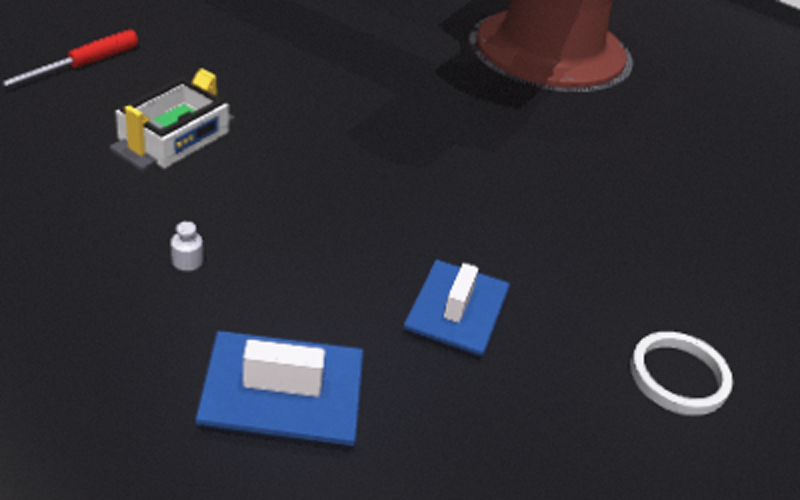

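View pics/t2.png

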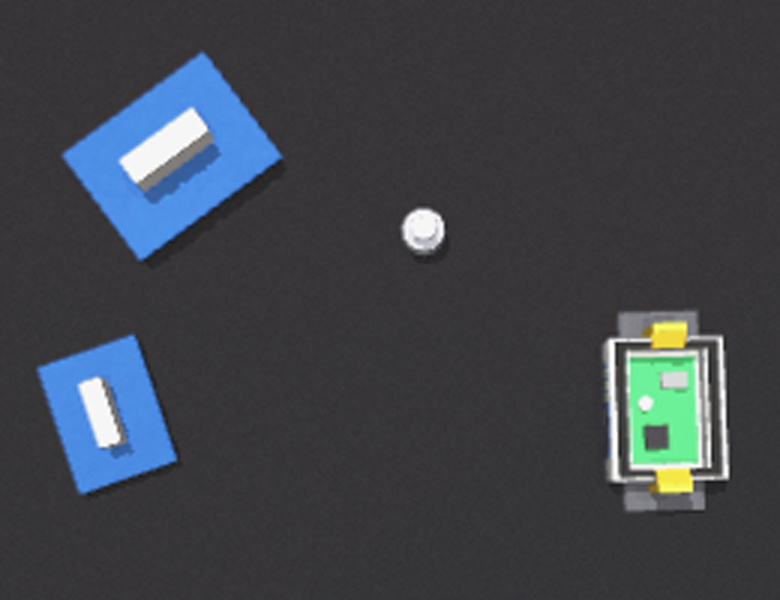

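```bash
cat > fit.py <<'E'
from h import *
from scipy.optimize import least_squares
def P(x,y,a,pts):
    c,s=np.cos(a),np.sin(a); pts=np.array(pts,float)
    return np.stack([x+c*pts[:,0]-s*pts[:,1],y+s*pts[:,0]+c*pts[:,1],pts[:,2]],1)
def hull(im,pts):
    p=np.array([proj(im,q) for q in pts]).astype(np.float32); return cv2.convexHull(p)
def iou_m(mask,polys):
    S=4;big=np.zeros((480*S,640*S),np.uint8)
    for h in polys: cv2.fillPoly(big,[np.round((h+.5)*S*16-8).astype(np.int32)],255,shift=4)
    return cv2.resize(big,(640,480),interpolation=cv2.INTER_AREA)/255.
def box(x0,x1,y0,y1,z0,z1): return [(x,y,z) for x in(x0,x1) for y in(y0,y1) for z in(z0,z1)]
E
python3 - <<'E'
from fit import *
ims={n:ctrl.get_image(n) for n in("scene","top")}
import pickle; pickle.dump({n:{k:(np.array(v)) for k,v in i.items()} for n,i in ims.items()},open("ims.pkl","wb"))
for n,im in ims.items():
    hsv=cv2.cvtColor(im["frame"],cv2.COLOR_BGR2HSV)
    blue=cv2.inRange(hsv,(100,120,60),(125,255,255)); nn,l,st,c=cv2.connectedComponentsWithStats(blue)
    for i in range(1,nn):
        if st[i,4]>500:
            m=((l==i)*255).astype(np.uint8); 
            ct=max(cv2.findContours(m,0,cv2.CHAIN_APPROX_NONE)[0],key=cv2.contourArea)[:,0,:]
            h=cv2.convexHull(ct)[:,0,:]
            for z in(0.017,):
                w=np.array([atz(im,p,z)[:2] for p in h.astype(float)])*1000
                r=cv2.minAreaRect(w.astype(np.float32)); print(n,st[i],"rect mm",np.round(r[0],1),np.round(r[1],1),round(r[2],1))
    y=cv2.inRange(hsv,(20,120,100),(35,255,255)); nn,l,st,c=cv2.connectedComponentsWithStats(y)
    for i in range(1,nn):
        if st[i,4]>10: print(n,"yellow",st[i],c[i].round(1))
E
```

```text
scene [ 161   10  116   96 8039] rect mm [ -236.5 -1625. ] [1740.3  677.7] 65.8
scene [ 359   12   52   34 1134] rect mm [-1160.3 -1392.4] [887.4 326.8] 30.1
scene [ 515   86   91   59 2003] rect mm [-652.5  -44.5] [449.6 332.7] 11.6
scene [ 402  280   53   48 1344] rect mm [531. 224.] [107.4  78.4] 20.3
scene [ 298  315   84   58 2781] rect mm [723.8 178.6] [107.7 135.7] 38.3
scene yellow [583 114   6   4  18] [585.6 115.6]
scene yellow [581 121   5   5  19] [582.9 123. ]
scene yellow [296 184  12  13 108] [302.2 190. ]
scene yellow [262 203  12  25 186] [267.3 214.2]
top [ 201  137   73   70 2210] rect mm [725.9 180.3] [102.9 133.9] 38.2
top [ 192  231   47   54 1345] rect mm [529.8 221.7] [101.8  78. ] 20.6
top yellow [394 228  15   8 102] [401.9 231.4]
top yellow [396 276  15   8 100] [403.8 279.8]
```

```bash
python3 - <<'E'
from fit import *
import pickle; ims=pickle.load(open("ims.pkl","rb"))
from scipy.optimize import minimize
def catch(s,low):
    xs=[(61,low),(61,63),(54,62.5),(44,50.5),(44,49.2)]
    return [(s*x/1000,y,z/1000) for x,z in xs for y in(-.012,.012)]
W={}
for n,im in ims.items():
    hsv=cv2.cvtColor(im["frame"],cv2.COLOR_BGR2HSV).astype(int)
    y=cv2.inRange(hsv.astype(np.uint8),(18,90,60),(38,255,255)); roi=np.zeros_like(y)
    if n=="top": roi[215:300,370:435]=1
    else: roi[175:245,250:325]=1
    W[n]=(y*roi/255.,roi)
def polys(im,x,y,a,low): return [hull(im,P(x,y,a,catch(s,low))) for s in(1,-1)]
# top-view white/dark outline
im=ims["top"]
for use in (("top",),("scene",),("top","scene")):
    def cost(p):
        c=0
        for n in use:
            m=iou_m(None,polys(ims[n],p[0]/1000,p[1]/1000,p[2]/100,45 if 1 else 0))
            g=cv2.GaussianBlur(m-W[n][0],(0,0),1.0)
            c+=(g**2).sum()
        return c
    best=min((minimize(cost,[x,-194,a],method="Nelder-Mead",options=dict(initial_simplex=np.array([[x,-194,a],[x+6,-194,a],[x,-188,a],[x,-194,a+8]]))) for x in(530,540) for a in(0,-6)),key=lambda r:r.fun)
    print(use,best.x.round(2),round(best.fun,2))
# silhouette box in top
f=ims["top"]["frame"].astype(int); 
p=best.x
for n in ims:
    im=ims[n]; v=im["frame"].copy(); K=6
    x0,y0=(370,215) if n=="top" else (245,175)
    v=cv2.resize(v[y0:y0+90,x0:x0+90],None,fx=K,fy=K,interpolation=cv2.INTER_CUBIC)
    def dr(pts,col):
        q=np.array([proj(im,a) for a in P(p[0]/1000,p[1]/1000,p[2]/100,pts)])
        cv2.polylines(v,[np.round((q-[x0,y0]+.5)*K).astype(np.int32)],True,col,1)
    for hx,hy,z in((52,42,40),(44,28,40),(44,28,16),(75,30,6),(52,42,0)):
        dr([(sx*hx/1000,sy*hy/1000,z/1000) for sx,sy in((1,1),(1,-1),(-1,-1),(-1,1))],(255,0,255))
    for s in(1,-1): 
        q=hull(im,P(p[0]/1000,p[1]/1000,p[2]/100,catch(s,45)))[:,0]
        cv2.polylines(v,[np.round((q-[x0,y0]+.5)*K).astype(np.int32)],True,(0,0,255),1)
    cv2.imwrite(f"pics/u_{n}.png",v)
a=cv2.hconcat([cv2.imread("pics/u_top.png"),cv2.imread("pics/u_scene.png")]); cv2.imwrite("pics/u.png",cv2.resize(a,(800,400)))
E
```

```text
('top',) [ 542.06 -193.03    4.61] 5.2
('scene',) [ 542.08 -194.38    5.06] 100.08
('top', 'scene') [ 542.17 -193.28    5.2 ] 105.86
```

View pics/u.png

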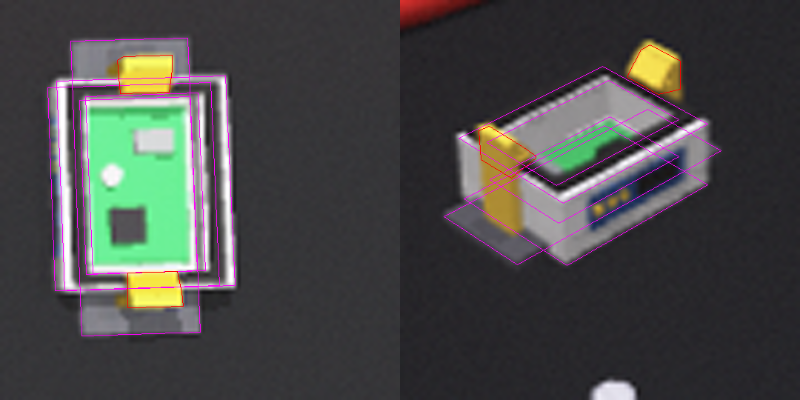

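```bash
python3 - <<'E'
from h import *
from scipy.spatial.transform import Rotation as Ro
o=ctrl.get_obs(); R=Ro.from_rotvec(o["tool_rot"]).as_matrix(); print(R.round(3),o["tool_pos"])
a=np.arctan2(R[1,1],R[0,1]); print("tool y ang",a)
for t in(0.358,0.048):
    print([ (t+np.pi/2+k*np.pi-a) for k in(-1,0,1)])
E
```

```text
[[ 0.969  0.245  0.   ]
 [ 0.245 -0.969 -0.   ]
 [ 0.     0.    -1.   ]] [ 0.15332226 -0.60589821  0.23130045]
tool y ang -1.3229660820652809
[np.float64(0.11016975527038442), np.float64(3.2517624088601775), np.float64(6.393355062449971)]
[np.float64(-0.19983024472961564), np.float64(2.9417624088601775), np.float64(6.083355062449971)]
```

Request:
carry_out(
  series=[
    [1,1,0,0,0,0.1,1],
    [1,1,0,0,0,0.1,1],
    [1,1,0,0,0,0.1,1],
    [1,1,0,0,0,0.1,1],
    [1,1,0,0,0,0.1,1],
    [1,1,0,0,0,0.1,1],
    [1,1,0,0,0,0.1,1],
    [1,1,0,0,0,0.1,1],
    [1,1,0,0,0,0.1,1],
    [1,1,0,0,0,0.1,1],
    [1,1,0,0,0,0.1,1],
    [1,1,0,0,0,0,1],
  ],
  grip_force=80,
)

```text
t: 2.8
tool_pos: [0.4542, -0.3047, 0.2315]
tool_rot: [3.091, 0.559, 0.001]
contact_force: [-0.5, -1.2, -0.4]
opening: 0.0856
```

Request:
carry_out(
  series=[
    [1,1,0,0,0,0,1],
    [1,1,0,0,0,0,1],
    [1,1,0,0,0,0,1],
    [0,1,0,0,0,0,1],
    [0,1,0,0,0,0,1],
    [0,1,0,0,0,0,1],
    [0,1,0,0,0,0,1],
    [0,1,0,0,0,0,1],
    [0,1,0,0,0,0,1],
    [0,1,0,0,0,0,1],
    [0,1,0,0,0,0,1],
    [0,1,0,0,0,0,1],
  ],
)

```text
t: 4.0
tool_pos: [0.5282, -0.0049, 0.2315]
tool_rot: [3.091, 0.559, 0.001]
contact_force: [0.4, 0.1, -0.5]
opening: 0.0854
```

Request:
carry_out(
  series=[
    [0,1,0,0,0,0,1],
    [0,1,0,0,0,0,1],
    [0,1,0,0,0,0,1],
    [0,1,0,0,0,0,1],
    [0,1,0,0,0,0,1],
    [0,1,0,0,0,0,1],
    [0,1,0,0,0,0,1],
    [0,1,0,0,0,0,1],
    [0,0.9,0,0,0,0,1],
    [0,0,0,0,0,0,1],
    [0,0,0,0,0,0,1],
  ],
)

```text
t: 5.1
tool_pos: [0.5282, 0.2166, 0.2312]
tool_rot: [3.091, 0.56, -0.0]
contact_force: [0.3, -0.1, 0.7]
opening: 0.0859
```

Request:
carry_out(
  series=[
    [0.08,0.24,-1,0,0,0,1],
    [0,0,-1,0,0,0,1],
    [0,0,-1,0,0,0,1],
    [0,0,-1,0,0,0,1],
    [0,0,-1,0,0,0,1],
    [0,0,-1,0,0,0,1],
    [0,0,-1,0,0,0,1],
    [0,0,-0.8,0,0,0,1],
    [0,0,-0.6,0,0,0,1],
    [0,0,0,0,0,0,1],
  ],
)

```text
t: 6.1
tool_pos: [0.5286, 0.2213, 0.0189]
tool_rot: [3.091, 0.557, -0.007]
contact_force: [-0.5, -0.8, 0.0]
opening: 0.0859
```

```bash
python3 - <<'E'
from h import *
print(ctrl.get_obs()["tool_pos"])
s=ctrl.get_image("scene")["frame"];t=ctrl.get_image("top")["frame"]
cv2.imwrite("pics/g1.png",cv2.hconcat([cv2.resize(s[250:350,375:475],(400,400)),cv2.resize(t[210:310,160:260],(400,400))]))
E
```

```text
[0.52859112 0.22129059 0.01886824]
```

View pics/g1.png

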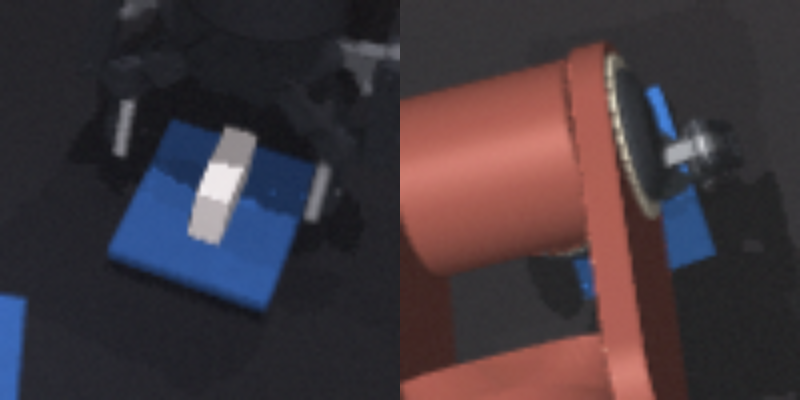

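The left half shows the open jaws on either side of the white rib (about col 220), with the fingers above the plate. I raise 2.5 mm and close.

Request:
carry_out(
  series=[
    [0,0,0.1,0,0,0,1],
    [0,0,0,0,0,0,0],
    [0,0,0,0,0,0,0],
    [0,0,0,0,0,0,0],
    [0,0,0,0,0,0,0],
    [0,0,0,0,0,0,0],
    [0,0,0,0,0,0,0],
    [0,0,0,0,0,0,0],
    [0,0,0,0,0,0,0],
    [0,0,0,0,0,0,0],
  ],
)

```text
t: 7.2
tool_pos: [0.5306, 0.2227, 0.0241]
tool_rot: [-3.091, -0.559, -0.001]
contact_force: [-0.5, 0.8, 4.1]
opening: 0.0144
```

Request:
carry_out(
  series=[
    [0,0,0,0,0,0,0],
    [0,0,0,0,0,0,0],
    [0,0,0,0,0,0,0],
  ],
)

```text
t: 7.5
tool_pos: [0.5306, 0.2227, 0.0241]
tool_rot: [-3.091, -0.559, -0.001]
contact_force: [0.1, -0.0, 2.7]
opening: 0.0139
```

Request:
carry_out(
  series=[
    [0,0,0.4,0,0,0,0],
    [0,0,1,0,0,0,0],
    [0,0,1,0,0,0,0],
    [0,0,1,0,0,0,0],
    [0,0,1,0,0,0,0],
    [0,0,0,0,0,0,0],
    [0,0,0,0,0,0,0],
  ],
)

```text
t: 8.2
tool_pos: [0.53, 0.2225, 0.1334]
tool_rot: [3.091, 0.559, -0.0]
contact_force: [-0.6, -0.4, -1.2]
opening: 0.0146
```

```bash
python3 - <<'E'
from h import *
o=ctrl.get_obs();print(o["tool_pos"],o["contact_force"],o["opening"],o["wrist_torque"])
s=ctrl.get_image("scene")["frame"];t=ctrl.get_image("top")["frame"]
cv2.imwrite("pics/g2.png",cv2.hconcat([cv2.resize(s[220:350,375:505],(400,400)),cv2.resize(t[190:310,160:280],(400,400))]))
E
```

```text
[0.52998    0.22245671 0.13337627] [-0.56353917 -0.4193538  -1.23394486] 0.014561144522884394 [ 0.02203007  0.02035245 -0.02908632]
```

View pics/g2.png

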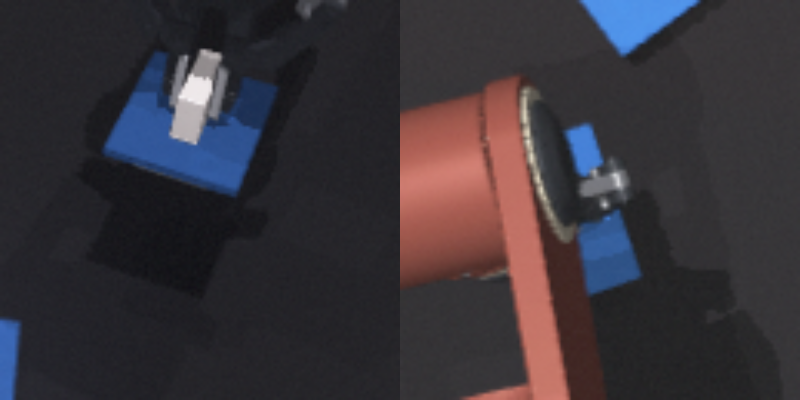

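Request:
carry_out(
  series=[
    [0,-0.5,0,0,0,-0.3,0],
    [0,-1,0,0,0,-0.3,0],
    [0,-1,0,0,0,-0.3,0],
    [0,-1,0,0,0,-0.3,0],
    [0,-1,0,0,0,-0.3,0],
    [0,-1,0,0,0,-0.3,0],
    [0,-1,0,0,0,-0.3,0],
    [0,-1,0,0,0,-0.3,0],
    [0,-1,0,0,0,-0.3,0],
    [0,-1,0,0,0,-0.3,0],
    [0,-1,0,0,0,-0.1,0],
    [0,-1,0,0,0,0,0],
  ],
)

```text
t: 9.5
tool_pos: [0.529, -0.0665, 0.1323]
tool_rot: [-3.14, -0.072, 0.004]
contact_force: [-0.1, -0.2, -0.8]
opening: 0.0148
```

Request:
carry_out(
  series=[
    [0.24,-1,0,0,0,0,0],
    [0.24,-1,0,0,0,0,0],
    [0,-1,0,0,0,0,0],
    [0,-1,0,0,0,0,0],
    [0,-0.8,0,0,0,0,0],
    [0,-0.3,0,0,0,0,0],
    [0,0,0,0,0,0,0],
    [0,0,0,0,0,0,0],
    [0,0,0,0,0,0,0],
  ],
)

```text
t: 10.4
tool_pos: [0.5421, -0.1915, 0.1335]
tool_rot: [-3.14, -0.076, 0.001]
contact_force: [-0.8, 0.6, -1.8]
opening: 0.0144
```

```bash
cat > look.py <<'E'
from h import *
import sys,pickle
o=ctrl.get_obs();print(o["tool_pos"],o["tool_rot"],o["contact_force"],o["opening"],o["wrist_torque"])
S=ctrl.get_image("scene");T=ctrl.get_image("top");s=S["frame"];t=T["frame"]
pickle.dump({n:{k:(np.array(v)) for k,v in i.items()} for n,i in(("scene",S),("top",T))},open("now.pkl","wb"))
cv2.imwrite(sys.argv[1],cv2.hconcat([cv2.resize(s[150:260,235:345],(400,400),interpolation=cv2.INTER_CUBIC),cv2.resize(t[200:310,350:460],(400,400),interpolation=cv2.INTER_CUBIC)]))
E
python3 look.py pics/h1.png
```

```text
[ 0.54208436 -0.19148766  0.13348485] [-3.14011957e+00 -7.62306753e-02  8.28041596e-04] [-0.77820983  0.60497355 -1.75351072] 0.0144180859250406 [0.00226757 0.06099593 0.0089056 ]
```

View pics/h1.png

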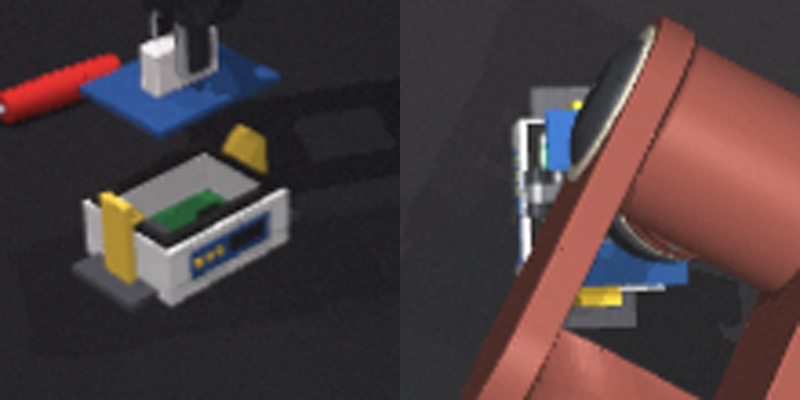

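```bash
cat > cf.py <<'E'
from fit import *
import pickle
from scipy.optimize import minimize
im=pickle.load(open("now.pkl","rb"))["scene"]
f=im["frame"];hsv=cv2.cvtColor(f,cv2.COLOR_BGR2HSV)
x0,y0,K=235,150,400/110
blue=cv2.inRange(hsv,(100,110,40),(125,255,255))
nn,l,st,c=cv2.connectedComponentsWithStats(blue)
roi=np.zeros_like(blue);roi[155:200,240:330]=1
ids=[i for i in range(1,nn) if ((l==i)&(roi>0)).sum()>20]; print([st[i] for i in ids])
B=np.isin(l,ids)*1.0*(roi>0)
wt=np.zeros((480,640)); wt[y0:y0+55,x0:x0+85]=1
wt[y0:y0+26,x0+33:x0+70]=0  # gripper / rib zone
wt[y0:y0+23,x0+28:]=0*1
def model(p):
    return iou_m(None,[hull(im,[(q[0],q[1],q[2]+p[2]/1000) for q in P(p[0]/1000,p[1]/1000,p[3]/100,box(-.05,.05,-.038,.038,.012,.017))])])
def cost(p,fix=None):
    if fix is not None: p=np.array([p[0],p[1],fix,p[2]])
    return ((cv2.GaussianBlur(model(p)-B,(0,0),.8)*wt)**2).sum()
for z in (None,106,109,112):
    s0=[542,-193,109,4.85] if z is None else [542,-193,4.85]
    n=len(s0); sim=np.array([s0]+[[v+(5 if j==i else 0) for j,v in enumerate(s0)] for i in range(n)])
    r=minimize(lambda p:cost(p,z),s0,method="Nelder-Mead",options=dict(initial_simplex=sim,maxiter=600)); print(z,r.x.round(2),round(r.fun,2))
    if z==109: p=[r.x[0],r.x[1],z,r.x[2]]
v=cv2.resize(f[y0:y0+60,x0:x0+110],None,fx=7,fy=7,interpolation=cv2.INTER_CUBIC)
def dr(pts,col):
    q=np.array([proj(im,(a[0],a[1],a[2]+p[2]/1000)) for a in P(p[0]/1000,p[1]/1000,p[3]/100,pts)])
    cv2.polylines(v,[np.round((q-[x0,y0]+.5)*7).astype(np.int32)],True,col,1)
dr([(.05,.038,.017),(.05,-.038,.017),(-.05,-.038,.017),(-.05,.038,.017)],(255,0,255))
dr([(.025,.008,.047),(.025,-.008,.047),(-.025,-.008,.047),(-.025,.008,.047)],(0,255,0))
dr([(.025,.008,.017),(.025,-.008,.017),(-.025,-.008,.017),(-.025,.008,.017)],(0,255,0))
cv2.imwrite("pics/cf.png",v)
E
python3 cf.py
```

```text
[array([257, 162,  55,  26, 596], dtype=int32)]
None [ 542.76 -194.09  110.54    6.45] 3.0
106 [ 538.31 -200.4     6.72] 2.71
109 [ 541.1  -195.92    7.37] 2.91
112 [ 544.39 -192.24    7.3 ] 2.98
```

View pics/cf.png

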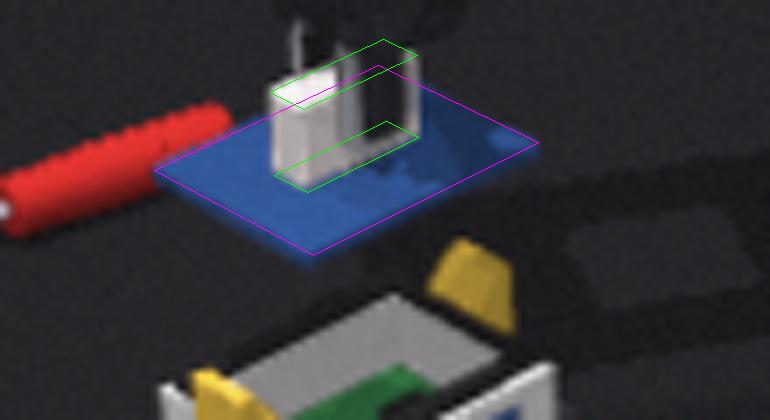

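```bash
python3 - <<'E'
from fit import *
import pickle
from scipy.optimize import minimize
I=pickle.load(open("ims.pkl","rb"))
I0=dict(I)
for n,(a,b,c,d) in (("scene",(270,335,390,465)),("top",(220,300,180,250))):
    im=I[n];f=I0[n]["frame"];hsv=cv2.cvtColor(f,cv2.COLOR_BGR2HSV)
    B=(cv2.inRange(hsv,(100,110,40),(125,255,255))>0)*1.
    wt=np.zeros((480,640));wt[a:b,c:d]=1
    white=(hsv[...,1]<60)&(hsv[...,2]>90)
    wt[cv2.dilate(white.astype(np.uint8),np.ones((5,5)))>0]=0
    # initial mask w/out rib area
    def cost(p):
        m=iou_m(None,[hull(im,P(p[0]/1000,p[1]/1000,p[2]/100,box(-.05,.05,-.038,.038,.012,.017)))])
        return ((cv2.GaussianBlur(m-B,(0,0),.8)*wt)**2).sum()
    s0=[530,222,36];sim=np.array([s0]+[[v+(5 if j==i else 0) for j,v in enumerate(s0)] for i in range(3)])
    r=minimize(cost,s0,method="Nelder-Mead",options=dict(initial_simplex=sim));print(n,r.x.round(2),r.fun)
E
```

```text
scene [529.55 223.3   35.62] 12.87496467951003
top [529.65 222.24  35.49] 3.621214205517079
```

Request:
carry_out(
  series=[
    [0.02,-0.02,-0.7,0,0,0,0],
    [0,0,-0.7,0,0,0,0],
    [0,0,-0.5,0,0,0,0],
    [0,0,-0.3,0,0,0,0],
    [0,0,0,0,0,0,0],
    [0,0,0,0,0,0,0],
    [0,0,0,0,0,0,0],
  ],
  grip_force=100,
)

```text
t: 11.2
tool_pos: [0.5435, -0.1932, 0.0799]
tool_rot: [3.14, 0.075, 0.002]
contact_force: [0.8, 0.1, -0.7]
opening: 0.0136
```

```bash
python3 look.py pics/h2.png
```

```text
[ 0.5434904  -0.19321504  0.07989005] [3.13984633e+00 7.50764763e-02 2.49063655e-03] [ 0.77503117  0.09623076 -0.72706474] 0.013571305881116765 [-0.01631168  0.02180705 -0.01527291]
```

View pics/h2.png

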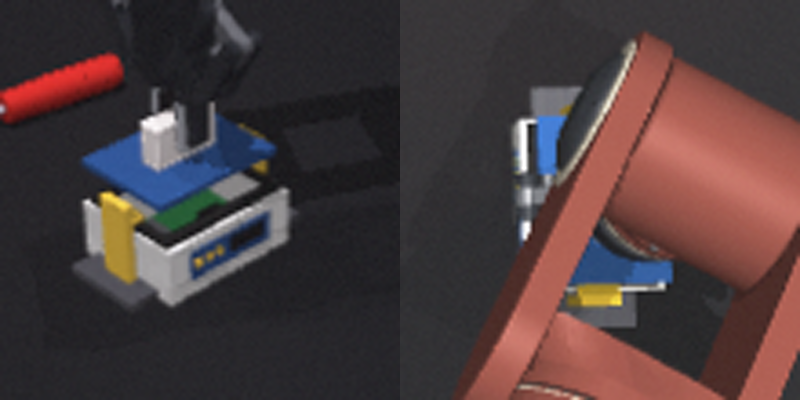

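The cover hovers flat over the well, between the catches. I lower it slowly and watch the force.

Request:
carry_out(
  series=[
    [0,0,-0.1,0,0,0,0],
    [0,0,-0.1,0,0,0,0],
    [0,0,-0.1,0,0,0,0],
    [0,0,-0.1,0,0,0,0],
    [0,0,0,0,0,0,0],
  ],
)

```text
t: 11.8
tool_pos: [0.5424, -0.1927, 0.0681]
tool_rot: [-3.14, -0.075, 0.001]
contact_force: [-0.4, 0.1, -1.9]
opening: 0.0135
```

Request:
carry_out(
  series=[
    [0,0,-0.08,0,0,0,0],
    [0,0,-0.08,0,0,0,0],
    [0,0,0,0,0,0,0],
  ],
)

```text
t: 12.1
tool_pos: [0.5436, -0.1931, 0.0665]
tool_rot: [3.14, 0.075, 0.002]
contact_force: [-3.6, 1.5, 6.0]
opening: 0.0137
```

```bash
python3 look.py pics/h3.png
```

```text
[ 0.54358527 -0.19309206  0.06652259] [3.14039962e+00 7.53953730e-02 1.87976861e-03] [-3.59748524  1.48600616  6.03389027] 0.013745395171166642 [0.35389919 0.45566082 0.07951094]
```

View pics/h3.png

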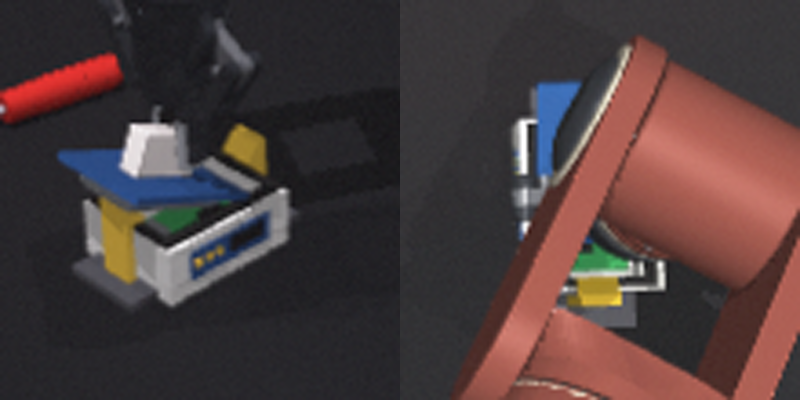

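The cover has pivoted in the jaws: its +x end (crop px 60,152) rides up on the +x catch. I back off upwards and look again.

Request:
carry_out(
  series=[
    [0,0,0.4,0,0,0,0],
    [0,0,0.8,0,0,0,0],
    [0,0,0.8,0,0,0,0],
    [0,0,0.6,0,0,0,0],
    [0,0,0,0,0,0,0],
    [0,0,0,0,0,0,0],
  ],
)

```text
t: 12.8
tool_pos: [0.5428, -0.1929, 0.1298]
tool_rot: [3.141, 0.075, 0.001]
contact_force: [0.3, -0.2, -1.4]
opening: 0.0137
```

```bash
python3 look.py pics/h4.png; python3 - <<'E'
import cv2
import pickle
f=pickle.load(open('now.pkl','rb'))["scene"]["frame"]
cv2.imwrite('pics/h4b.png',cv2.resize(f[130:250,235:335],(600,600)[:2] if 0 else (500,600),interpolation=cv2.INTER_CUBIC))
E
```

```text
[ 0.54281251 -0.19290969  0.12979852] [3.14052492e+00 7.49475816e-02 5.39398074e-04] [ 0.3369317  -0.18599318 -1.43402717] 0.013723308204205526 [-0.0161192   0.00918661 -0.0387167 ]
```

View pics/h4b.png

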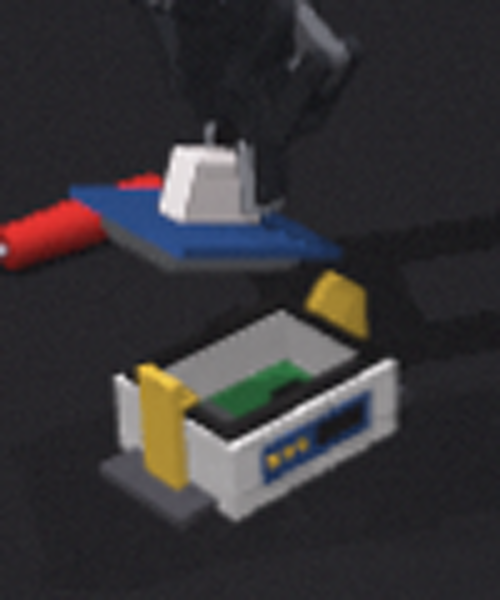

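View pics/h4.png

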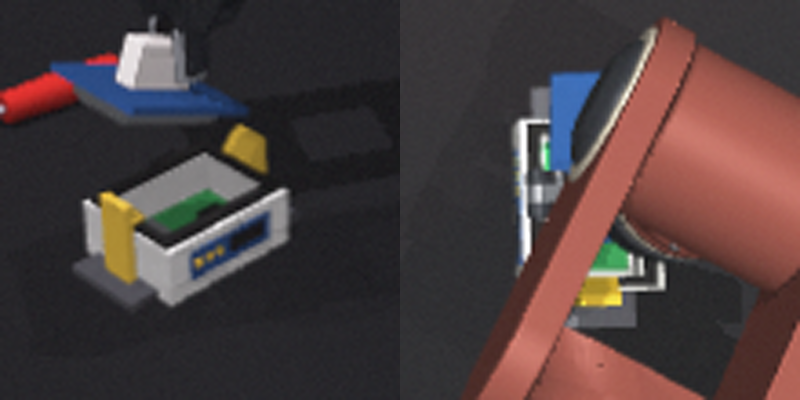

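Request:
carry_out(
  series=[
    [-0.2,0.8,0,0,0,0,0],
    [-0.2,1,0,0,0,0,0],
    [-0.2,1,0,0,0,0,0],
    [-0.2,1,0,0,0,0,0],
    [-0.2,1,0,0,0,0,0],
    [0,1,0,0,0,0,0],
    [0,1,0,0,0,0,0],
    [0,0.8,0,0,0,0,0],
    [0,0.4,0,0,0,0,0],
    [0,0,0,0,0,0,0],
    [0,0,0,0,0,0,0],
  ],
)

```text
t: 14.0
tool_pos: [0.5174, 0.007, 0.1294]
tool_rot: [3.14, 0.076, -0.001]
contact_force: [0.4, 0.4, -1.2]
opening: 0.0141
```

Request:
carry_out(
  series=[
    [0,0,-1,0,0,0,0],
    [0,0,-0.8,0,0,0,0],
    [0,0,-0.4,0,0,0,0],
    [0,0,-0.2,0,0,0,0],
    [0,0,0,0,0,0,0],
  ],
  grip_force=25,
)

```text
t: 14.5
tool_pos: [0.5176, 0.0067, 0.0694]
tool_rot: [-3.141, -0.074, 0.002]
contact_force: [-0.9, -0.4, -0.7]
opening: 0.0138
```

Request:
carry_out(
  series=[
    [0,0,-0.3,0,0,0,0],
    [0,0,-0.3,0,0,0,0],
    [0,0,-0.3,0,0,0,0],
    [0,0,-0.2,0,0,0,0],
    [0,0,0,0,0,0,0],
  ],
)

```text
t: 15.0
tool_pos: [0.5169, 0.0072, 0.0411]
tool_rot: [-3.14, -0.075, 0.003]
contact_force: [-1.2, 0.2, -1.9]
opening: 0.0138
```

```bash
cat > look2.py <<'E'
from h import *
import sys,pickle
o=ctrl.get_obs();print(o["tool_pos"],o["tool_rot"],o["contact_force"],o["opening"],o["wrist_torque"])
S=ctrl.get_image("scene");T=ctrl.get_image("top")
pickle.dump({n:{k:(np.array(v)) for k,v in i.items()} for n,i in(("scene",S),("top",T))},open("now.pkl","wb"))
out=[]
for im in(S,T):
    p=np.round(proj(im,o["tool_pos"])).astype(int); x,y=p[0]-55,p[1]-55
    f=cv2.resize(im["frame"][y:y+110,x:x+110],(400,400),interpolation=cv2.INTER_CUBIC)
    if len(sys.argv)>2: cv2.drawMarker(f,(200,200),(0,255,0),0,8,1)
    out.append(f); print(x,y)
cv2.imwrite(sys.argv[1],cv2.hconcat(out))
E
python3 look2.py pics/r1.png x
```

```text
[0.51693104 0.00724253 0.04110742] [-3.14036391 -0.07521324  0.00336534] [-1.23476375  0.2428946  -1.91328979] 0.01376902777093096 [-0.03354731  0.05065911  0.01328372]
299 183
256 210
```

View pics/r1.png

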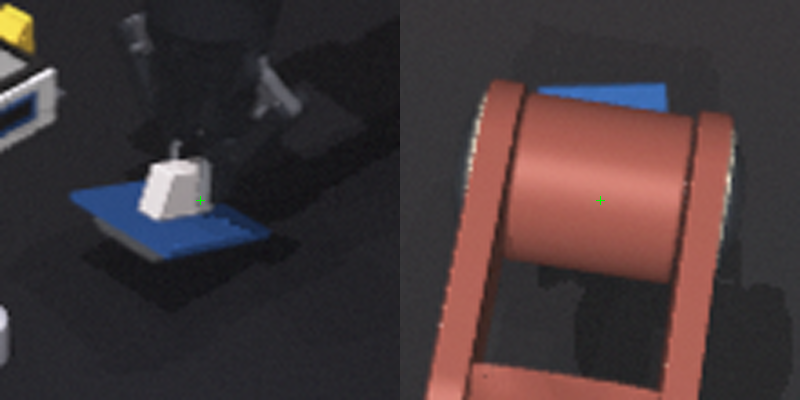

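Request:
carry_out(
  series=[
    [0,0,-0.2,0,0,0,0],
    [0,0,-0.2,0,0,0,0],
    [0,0,-0.1,0,0,0,0],
    [0,0,-0.1,0,0,0,0],
    [0,0,0,0,0,0,0],
  ],
)

```text
t: 15.6
tool_pos: [0.5178, 0.0071, 0.0288]
tool_rot: [-3.14, -0.075, 0.003]
contact_force: [-6.2, 0.7, 10.4]
opening: 0.0138
```

```bash
python3 look2.py pics/r2.png x
```

```text
[0.51782936 0.00712936 0.02876862] [-3.14048969e+00 -7.52837102e-02  2.81240356e-03] [-6.2400395   0.74563683 10.39631698] 0.01380458733369278 [ 0.09121581  1.20828687 -0.00274584]
298 187
256 210
```

View pics/r2.png

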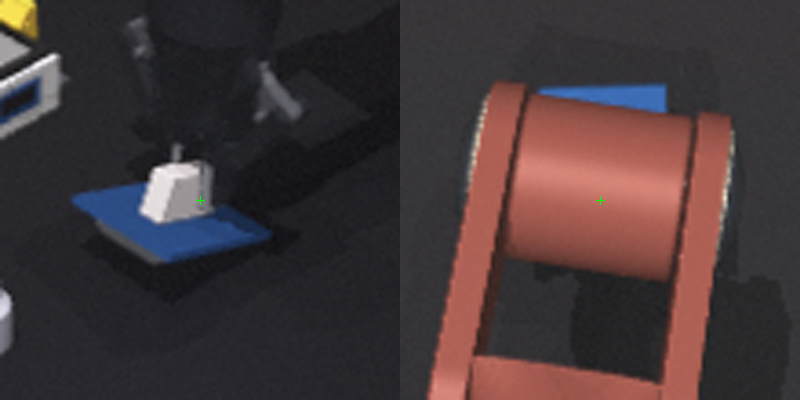

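Request:
carry_out(
  series=[
    [0,0,0.1,0,0,0,0],
    [0,0,0.1,0,0,0,0.25],
    [0,0,0,0,0,0,0.3],
    [0,0,0,0,0,0,0.5],
    [0,0,0,0,0,0,1],
    [0,0,0,0,0,0,1],
    [0,0,0,0,0,0,1],
  ],
)

```text
t: 16.4
tool_pos: [0.5177, 0.0071, 0.0322]
tool_rot: [-3.141, -0.075, 0.0]
contact_force: [-0.4, 0.1, 0.1]
opening: 0.0817
```

Request:
carry_out(
  series=[
    [0,0,1,0,0,0,1],
    [0,0,1,0,0,0,1],
    [0,0,1,0,0,0,1],
    [0,0,1,0,0,0,1],
    [0,1,0,0,0,0,1],
    [0,1,0,0,0,0,1],
    [0,1,0,0,0,0,1],
    [0,1,0,0,0,0,1],
    [0,1,0,0,0,0,1],
    [0,1,0,0,0,0,1],
    [0,0.5,0,0,0,0,1],
    [0,0,0,0,0,0,1],
  ],
)

```text
t: 17.6
tool_pos: [0.5176, 0.1706, 0.1322]
tool_rot: [3.14, 0.078, -0.0]
contact_force: [-0.3, -0.3, 0.4]
opening: 0.0855
```

```bash
cat > cov.py <<'E'
from fit import *
import pickle,sys
from scipy.optimize import minimize
I={n:ctrl.get_image(n) for n in("scene","top")}
pickle.dump({n:{k:(np.array(v)) for k,v in i.items()} for n,i in I.items()},open("now.pkl","wb"))
o=ctrl.get_obs();print(o["t"],o["tool_pos"],o["opening"])
s0=[float(a) for a in sys.argv[1:4]]
out=[]
for n in I:
    im=I[n];f=im["frame"];hsv=cv2.cvtColor(f,cv2.COLOR_BGR2HSV)
    c=proj(im,(s0[0]/1000,s0[1]/1000,.017)).round().astype(int)
    B=(cv2.inRange(hsv,(100,110,40),(125,255,255))>0)*1.
    wt=np.zeros((480,640));wt[c[1]-38:c[1]+38,c[0]-38:c[0]+38]=1
    white=(hsv[...,1]<60)&(hsv[...,2]>90)
    wt[cv2.dilate(white.astype(np.uint8),np.ones((5,5)))>0]=0
    def cost(p):
        m=iou_m(None,[hull(im,P(p[0]/1000,p[1]/1000,p[2]/100,box(-.05,.05,-.038,.038,.012,.017)))])
        return ((cv2.GaussianBlur(m-B,(0,0),.8)*wt)**2).sum()
    sim=np.array([s0]+[[v+(8 if j==i else 0) for j,v in enumerate(s0)] for i in range(3)])
    r=minimize(cost,s0,method="Nelder-Mead",options=dict(initial_simplex=sim));print(n,r.x.round(2),round(r.fun,1))
    v=cv2.resize(f[c[1]-40:c[1]+40,c[0]-40:c[0]+40],(400,400),interpolation=cv2.INTER_CUBIC)
    p=r.x
    for z,hx,hy,col in((.017,.05,.038,(255,0,255)),(.047,.025,.008,(0,255,0))):
        q=np.array([proj(im,a) for a in P(p[0]/1000,p[1]/1000,p[2]/100,[(a*hx,b*hy,z) for a,b in((1,1),(1,-1),(-1,-1),(-1,1))])])
        cv2.polylines(v,[np.round((q-c+40+.5)*5).astype(np.int32)],True,col,1)
    out.append(v)
cv2.imwrite(sys.argv[4],cv2.hconcat(out))
E
python3 cov.py 530 5 4.8 pics/c1.png
```

```text
17.7 [0.51775543 0.16913864 0.1321409 ] 0.085471848091855
scene [546.94   5.31   1.86] 4.1
top [547.29   5.28   2.57] 6.4
```

View pics/c1.png

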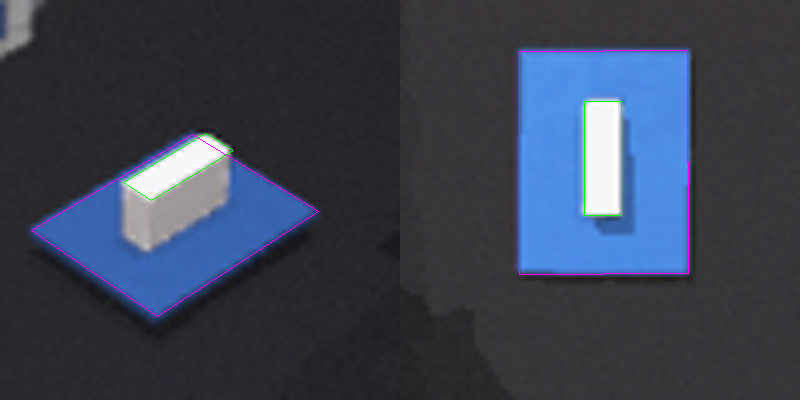

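The cover now lies flat at (547, 5) mm with yaw 0.022 rad, and both views agree. It had slid about 29 mm in the jaws because the grip was too high on the rib. I regrasp lower and at the centre.

Request:
carry_out(
  series=[
    [0.5,-1,0,0,0,-0.13,1],
    [0.5,-1,0,0,0,-0.13,1],
    [0.18,-1,0,0,0,0,1],
    [0,-1,0,0,0,0,1],
    [0,-1,0,0,0,0,1],
    [0,-1,0,0,0,0,1],
    [0,-0.56,0,0,0,0,1],
    [0,0,-0.8,0,0,0,1],
    [0,0,-1,0,0,0,1],
    [0,0,-0.6,0,0,0,1],
    [0,0,0,0,0,0,1],
  ],
  grip_force=120,
)

```text
t: 18.8
tool_pos: [0.545, 0.0056, 0.0694]
tool_rot: [-3.141, -0.034, 0.009]
contact_force: [0.4, -0.3, -0.1]
opening: 0.0857
```

Request:
carry_out(
  series=[
    [0,0,-1,0,0,0,1],
    [0,0,-0.8,0,0,0,1],
    [0,0,-0.36,0,0,0,1],
    [0,0,0,0,0,0,1],
    [0,0,0,0,0,0,1],
  ],
)

```text
t: 19.3
tool_pos: [0.5482, 0.0056, 0.0194]
tool_rot: [3.141, 0.035, 0.002]
contact_force: [0.2, 0.4, 0.3]
opening: 0.0855
```

```bash
python3 look2.py pics/r3.png
```

```text
[0.54815831 0.00555279 0.01943304] [3.14113871e+00 3.45220565e-02 2.40813330e-03] [0.16044415 0.40086269 0.34444685] 0.08545059619350028 [ 0.02680667 -0.01985553  0.06468   ]
287 196
257 196
```

View pics/r3.png

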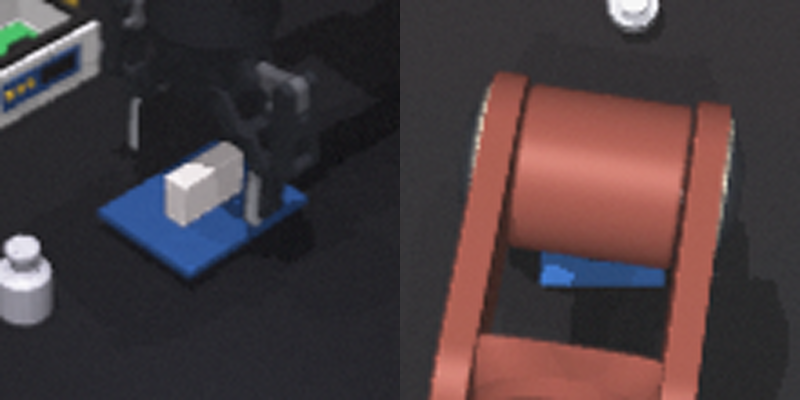

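Request:
carry_out(
  series=[
    [0,0,0,0,0,0,0],
    [0,0,0,0,0,0,0],
    [0,0,0,0,0,0,0],
    [0,0,0,0,0,0,0],
    [0,0,0,0,0,0,0],
    [0,0,0,0,0,0,0],
    [0,0,0,0,0,0,0],
    [0,0,0,0,0,0,0],
  ],
  grip_force=120,
)

```text
t: 20.2
tool_pos: [0.5477, 0.0056, 0.0187]
tool_rot: [3.141, 0.034, 0.001]
contact_force: [-1.0, -0.4, 2.5]
opening: 0.0142
```

```bash
python3 look2.py pics/r4.png x
```

```text
[0.5476518  0.00556828 0.01868294] [3.14137236e+00 3.42180365e-02 1.07532088e-03] [-0.99755895 -0.41552617  2.48211417] 0.014211510992817538 [ 0.07239576  0.01864612 -0.00487889]
288 196
257 197
```

View pics/r4.png

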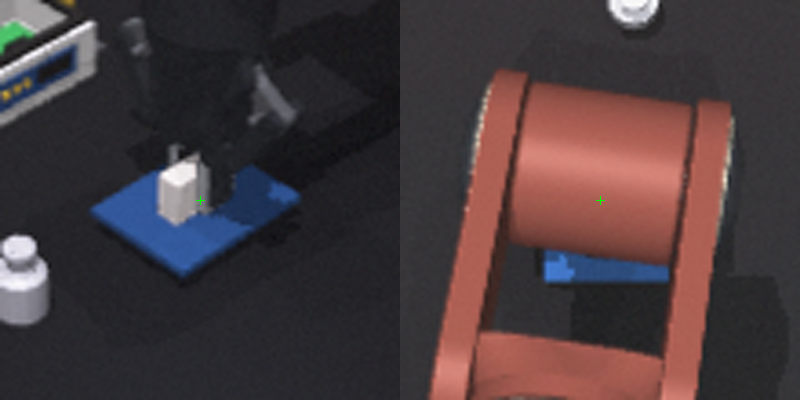

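Request:
carry_out(
  series=[
    [0,0,0.8,0,0,0,0],
    [0,0,1,0,0,0,0],
    [0,-0.3,1,0,0,0,0],
    [0,-0.8,0.4,0,0,0.13,0],
    [-0.2,-1,0,0,0,0.13,0],
    [0,-1,0,0,0,0,0],
    [0,-1,0,0,0,0,0],
    [0,-1,0,0,0,0,0],
    [0,-1,0,0,0,0,0],
    [0,-1,0,0,0,0,0],
    [0,-0.6,0,0,0,0,0],
    [0,-0.26,0,0,0,0,0],
  ],
)

```text
t: 21.5
tool_pos: [0.5418, -0.1943, 0.0976]
tool_rot: [-3.14, -0.073, 0.002]
contact_force: [0.1, 1.2, -1.2]
opening: 0.0139
```

Request:
carry_out(
  series=[
    [0,0,-0.6,0,0,0,0],
    [0,0,-0.5,0,0,0,0],
    [0,0,0,0,0,0,0],
    [0,0,0,0,0,0,0],
  ],
)

```text
t: 21.9
tool_pos: [0.5416, -0.1922, 0.0694]
tool_rot: [-3.139, -0.077, 0.003]
contact_force: [-0.2, 0.2, -0.3]
opening: 0.0142
```

```bash
python3 look.py pics/k1.png
```

```text
[ 0.54156337 -0.19216704  0.06941895] [-3.13929888 -0.07670537  0.0033699 ] [-0.18184826  0.19952668 -0.27936172] 0.014218264752149185 [ 0.0070393   0.00829004 -0.00411841]
```

View pics/k1.png

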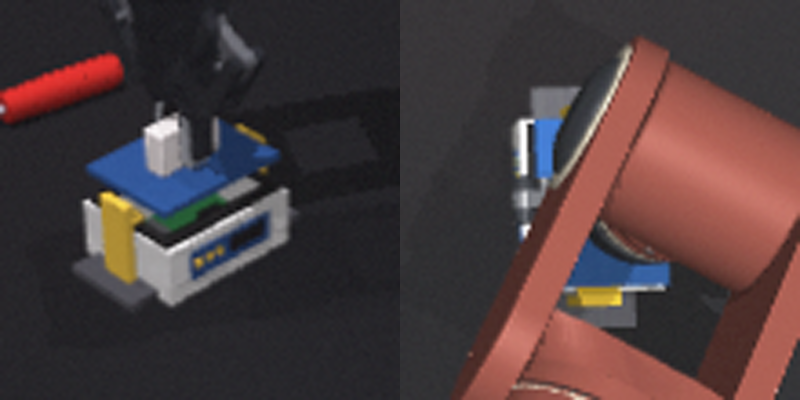

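```bash
sed -e 's/(None,106,109,112)/(49,50.5,52)/; s/z==109/z==50.5/; s/roi\[155:200,240:330\]/roi[175:210,240:320]/' -e 's/wt\[y0:y0+55,x0:x0+85\]=1/wt[y0+28:y0+62,x0+15:x0+85]=1/; s/wt\[y0:y0+26,x0+33:x0+70\]=0.*/wt[y0:y0+47,x0+36:x0+72]=0/; s/^wt\[y0:y0+23.*//' -e 's/y0+60/y0+80/' cf.py > cf2.py; python3 cf2.py
```

```text
[array([259, 183,  53,  27, 556], dtype=int32)]
49 [ 538.9  -199.99    5.24] 8.94
50.5 [ 540.14 -198.14    5.63] 8.8
52 [ 541.75 -196.29    5.61] 8.85
```

View pics/cf.png

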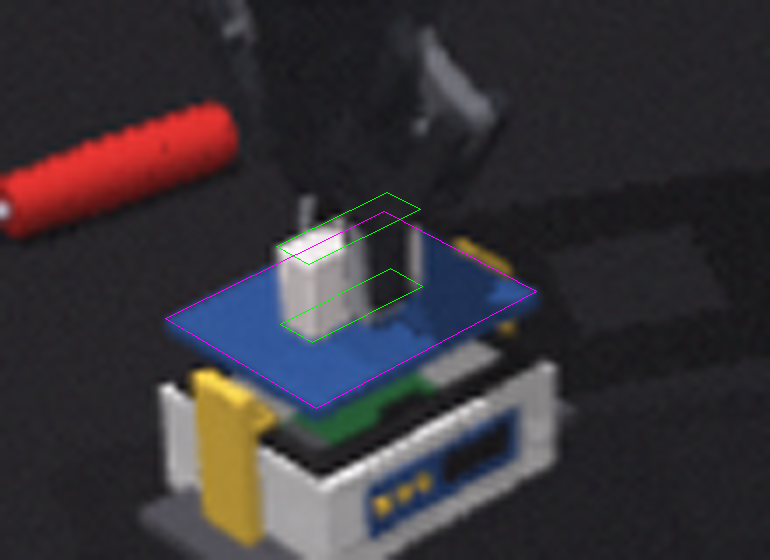

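Request:
carry_out(
  series=[
    [0,0,-0.1,0,0,0,0],
    [0,0,-0.1,0,0,0,0],
    [0,0,-0.1,0,0,0,0],
    [0,0,0,0,0,0,0],
  ],
)

```text
t: 22.4
tool_pos: [0.5424, -0.1935, 0.0635]
tool_rot: [3.141, 0.075, 0.0]
contact_force: [-1.0, 0.2, 0.1]
opening: 0.0141
```

```bash
python3 look.py pics/k2.png
```

```text
[ 0.54237882 -0.1935095   0.06346761] [3.14051952e+00 7.50185594e-02 2.22257047e-04] [-1.02063725  0.20355897  0.14416384] 0.014066608773940534 [ 0.04311263  0.13968671 -0.03760365]
```

View pics/k2.png

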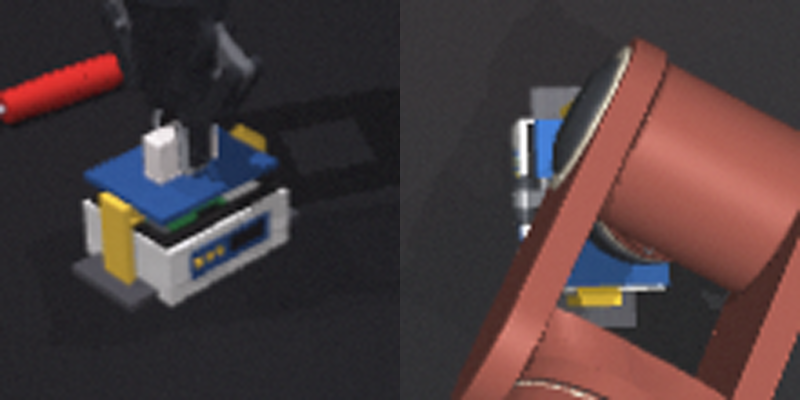

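Request:
carry_out(
  series=[
    [-0.04,0,0,0,0,0,0],
    [0,0,-0.06,0,0,0,0],
    [0,0,0,0,0,0,0],
  ],
)

```text
t: 22.8
tool_pos: [0.5422, -0.1938, 0.063]
tool_rot: [3.14, 0.075, 0.003]
contact_force: [-0.4, 0.6, 5.0]
opening: 0.014
```

```bash
python3 look.py pics/k3.png
```

```text
[ 0.54220287 -0.19375501  0.06295202] [3.13987306 0.0748875  0.00330984] [-0.37177462  0.55598218  5.02005686] 0.014004628472906127 [ 0.1140952  -0.02517053  0.03654133]
```

View pics/k3.png

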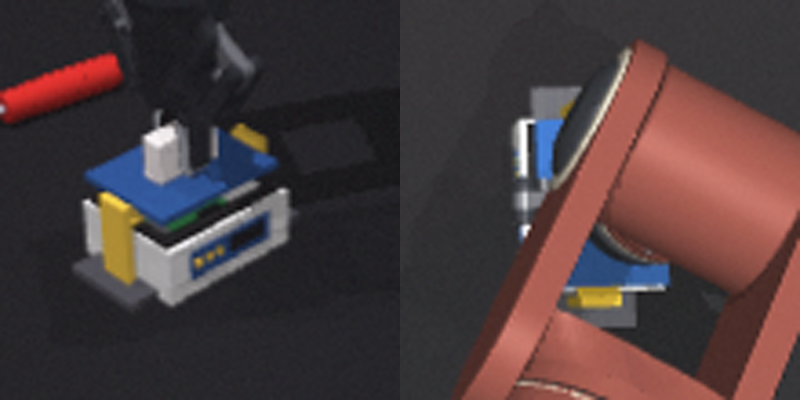

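Contact is now balanced: 5 N vertical with almost no moment. I keep pressing.

Request:
carry_out(
  series=[
    [0,0,-0.05,0,0,0,0],
    [0,0,-0.05,0,0,0,0],
    [0,0,0,0,0,0,0],
  ],
)

```text
t: 23.2
tool_pos: [0.5425, -0.194, 0.0609]
tool_rot: [3.139, 0.075, 0.004]
contact_force: [-0.6, -0.7, 7.6]
opening: 0.0141
```

```bash
python3 look.py pics/k4.png
```

```text
[ 0.54246591 -0.19404897  0.06088752] [3.13920011 0.07507814 0.00400369] [-0.55139505 -0.72798003  7.55246954] 0.01406524679223591 [0.02499211 0.00457278 0.02568476]
```

View pics/k4.png

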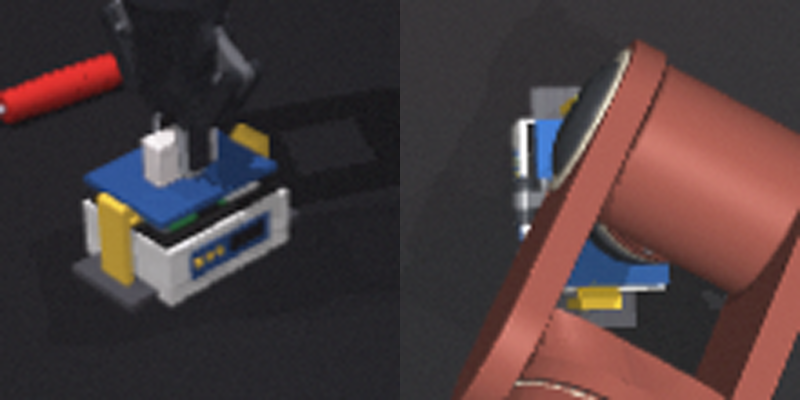

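Request:
carry_out(
  series=[
    [0,0,-0.06,0,0,0,0],
    [0,0,-0.06,0,0,0,0],
    [0,0,0,0,0,0,0],
  ],
)

```text
t: 23.6
tool_pos: [0.543, -0.1944, 0.0586]
tool_rot: [3.139, 0.075, 0.006]
contact_force: [-1.3, -0.9, 9.8]
opening: 0.0143
```

Request:
carry_out(
  series=[
    [0,0,-0.06,0,0,0,0],
    [0,0,-0.06,0,0,0,0],
    [0,0,0,0,0,0,0],
  ],
)

```text
t: 23.9
tool_pos: [0.5417, -0.1939, 0.054]
tool_rot: [3.139, 0.075, 0.002]
contact_force: [0.0, -1.3, 1.3]
opening: 0.0143
```

```bash
python3 look.py pics/k5.png
```

```text
[ 0.54173241 -0.19394863  0.05397363] [3.13943188e+00 7.51047319e-02 1.63966364e-03] [ 0.00241693 -1.26288089  1.32747458] 0.01431986385290305 [-0.18237217 -0.04404982  0.02818234]
```

View pics/k5.png

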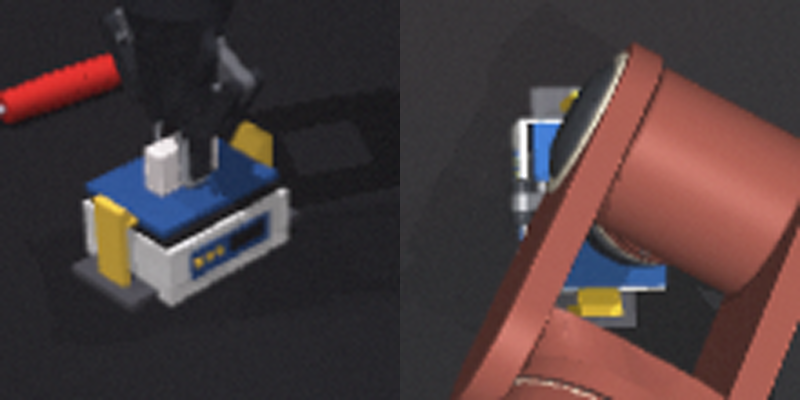

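The ramps are passed: the force fell from 10 N to about 1 N and the catches are spread. I continue through the snap.

Request:
carry_out(
  series=[
    [0,0,-0.06,0,0,0,0],
    [0,0,-0.06,0,0,0,0],
    [0,0,-0.04,0,0,0,0],
    [0,0,0,0,0,0,0],
  ],
)

```text
t: 24.4
tool_pos: [0.5412, -0.1933, 0.0494]
tool_rot: [-3.14, -0.075, 0.001]
contact_force: [-0.7, 0.1, 5.2]
opening: 0.0142
```

```bash
python3 look.py pics/k6.png
```

```text
[ 0.54116019 -0.19327264  0.04935591] [-3.14032822e+00 -7.51802006e-02  9.70911079e-04] [-0.69899206  0.07226016  5.16536919] 0.01416601253576228 [0.12638367 0.22175013 0.01607715]
```

View pics/k6.png

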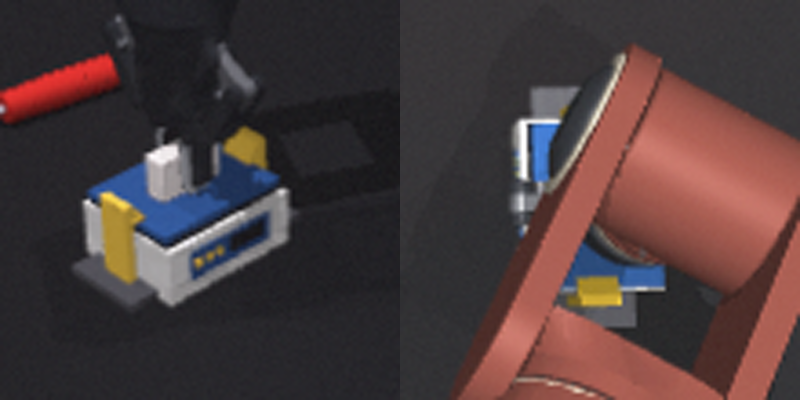

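Request:
carry_out(
  series=[
    [0,0,-0.03,0,0,0,0],
    [0,0,-0.03,0,0,0,0],
    [0,0,-0.03,0,0,0,0],
    [0,0,-0.03,0,0,0,0],
    [0,0,0,0,0,0,0],
    [0,0,0,0,0,0,0],
    [0,0,0,0,0,0,0],
  ],
)

```text
t: 25.2
tool_pos: [0.5412, -0.1933, 0.0471]
tool_rot: [-3.14, -0.075, 0.001]
contact_force: [-3.3, 2.1, 9.0]
opening: 0.0142
```

```bash
python3 look.py pics/k7.png
```

```text
[ 0.54121318 -0.19328304  0.04707744] [-3.14032187e+00 -7.52004893e-02  1.00479618e-03] [-3.31504776  2.11399744  8.9808828 ] 0.01424237118207548 [ 0.27233398  0.56863242 -0.01839102]
```

View pics/k7.png

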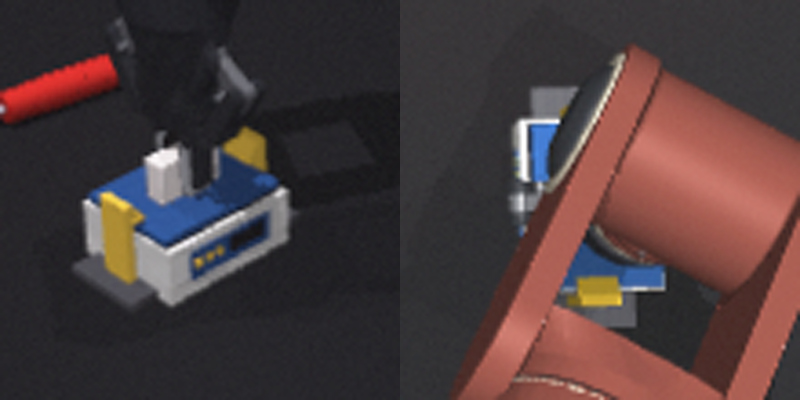

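Request:
carry_out(
  series=[
    [0,0,-0.02,0,0,0,0],
    [0,0,-0.02,0,0,0,0],
    [0,0,0,0,0,0,0],
    [0,0,0,0,0,0,0],
    [0,0,0,0,0,0,0],
    [0,0,0,0,0,0,0],
    [0,0,0,0,0,0,0],
    [0,0,0,0,0,0,0],
  ],
)

```text
t: 26.1
tool_pos: [0.5412, -0.1933, 0.0467]
tool_rot: [-3.14, -0.075, 0.001]
contact_force: [-5.0, 2.6, 12.7]
opening: 0.0142
```

```bash
python3 look.py pics/k8.png; python3 - <<'E'
import pickle,cv2,numpy as np
a=pickle.load(open("ims.pkl","rb"));b=pickle.load(open("now.pkl","rb"))
for I in(a,b):
    for n,(r0,r1,c0,c1) in(("scene",(175,245,250,325)),("top",(220,300,385,425))):
        y=cv2.inRange(cv2.cvtColor(I[n]["frame"],cv2.COLOR_BGR2HSV),(18,90,60),(38,255,255))[r0:r1,c0:c1]
        nn,l,st,c=cv2.connectedComponentsWithStats(y)
        print(n,[(st[i].tolist(),c[i].round(1).tolist()) for i in range(1,nn) if st[i,4]>25])
f=b["scene"]["frame"][175:240,250:325];g=a["scene"]["frame"][175:240,250:325]
cv2.imwrite("pics/cmp.png",cv2.hconcat([cv2.resize(x,(400,347),interpolation=cv2.INTER_CUBIC) for x in(g,f)]))
E
```

```text
[ 0.5412165  -0.19331495  0.04673279] [-3.14028338e+00 -7.53147397e-02  1.48681763e-03] [-5.04514741  2.64227224 12.67398234] 0.014237413904686445 [0.34951972 0.82797412 0.00609448]
scene [([46, 9, 13, 14, 124], [52.3, 15.2]), ([12, 27, 13, 26, 206], [17.3, 39.2])]
top [([9, 7, 15, 9, 112], [17.0, 11.1]), ([11, 56, 15, 8, 102], [18.6, 59.9])]
scene [([46, 10, 13, 12, 95], [52.9, 15.3]), ([13, 28, 11, 25, 193], [17.4, 39.7])]
top [([11, 56, 15, 8, 99], [18.7, 59.9])]
```

View pics/cmp.png

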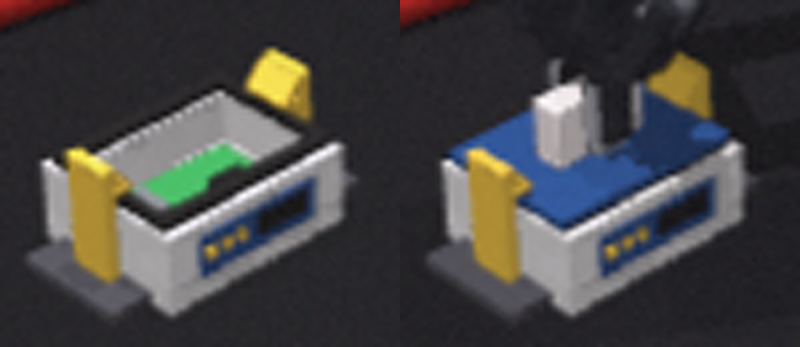

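Both catches are back at their rest positions, over the plate. The plate is down on the rim and the push is 12.7 N, past the gasket's 10.8 N. I hand it in.

```bash
python3 -c "
from station import ctrl
o=ctrl.get_obs();print(o['t'],o['tool_pos'],o['contact_force'])
print(ctrl.finish_job())"
```

```text
26.2 [ 0.54121408 -0.19329802  0.04675499] [-6.68923447  2.14022656 12.20384778]
the job is handed in; nothing more can be done
None
```

The correct (smaller, 100 × 76 mm) cover is on the unit with both catches snapped. The arm is still gripping it and pressing it down with about 12 N. I handed the job in at 26.2 s; no verdict is reported.

**What went wrong on the way:** on the first try I gripped too high on the rib. The cover touched the +x catch first, pivoted and slid about 29 mm in the jaws. I set it down on clear bench, gripped it again lower and at its centre, and moved it 1 mm in x so both catches took the load evenly.

**Last checks:**
- **Catches:** the push rose to about 10 N, dropped to about 1 N, then rose again as the gasket took load. The scene view shows both catches back at their rest positions within a pixel. The top view confirms only the -x catch, because the arm hides the other.
- **Gasket:** the vertical push is 12.2–12.7 N, above the 10.8 N for a fully squeezed gasket. The tool height of 46.7 mm puts the cover's origin about 28 mm above the unit's. Both point to a squeeze of roughly 4.5–5 mm.
- **Disagreements:** a sideways force of 5–7 N (mostly in x) and a moment of about 0.8 N m remained at the wrist, so the push is not purely vertical. One image fit while the cover hovered over the unit put its y about 2–4 mm off the arm's reading. That fit depends heavily on the assumed height, and the cover went in anyway.
- **Bystanders:** I made no contact with the weight, ring or screwdriver. I did not re-measure their positions at the end.

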